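Shut and lock the filter box's access panel

TASK

The access panel on top of the spray booth's filter box has been left ajar: push it fully shut with the fingertips, then set a fingertip in the slot of its round quarter-turn fastener and turn it clockwise (seen from above) all the way to its stop, so that the panel is locked. Do not grasp or lift anything, do not swing the panel further open, leave the other things on the bench and on the box where they are, and finish clear of everything.

Things in the scene. Friction and masses are not known exactly. Their poses are not given: they have to be found in the camera images.
- filter_box: Grey sheet-metal box fixed to the bench, 300 (x) x 420 (y) x 100 mm high; origin at the centre of its underside; at yaw 0 its x points away from the robot, y left. An aluminium access panel covers part of its top; the top beyond it (y below -65 mm) is a closed deck.
- panel (a joint): Angle of the access panel (rad): 0 fully shut against its stop, growing as the free edge rises; starts ajar at 0.15 to 0.32. The hinge is stiff: the panel stays where it is left and shuts under about 2 to 5 N of push near the free edge.
- panel_hinge (a point): Middle of the panel's hinge line, which runs along the box's y at box x = 125, y = 60, z = 102 mm. The panel is 250 x 250 x 6 mm; shut, it covers box x -125..125, y -65..185 mm, its top face at z = 108 mm. Its free edge is the -x one, towards the robot.
- panel_corner (a point): Clear spot on the panel's top face to push on, 25 mm in from the free edge and 30 mm from its +y edge (box frame x = -100, y = 155, z = 108 mm when shut); moves with the panel.
- slot (a point): Centre of the slot's floor in the fastener, on its turning axis (box x = -50, y = 60, z = 116 mm when the panel is shut). Its y axis runs along the slot and turns with it; z out of the panel. Metal disc, 106 mm across, with a black rib 20 mm high, 26 mm thick each side of the slot. Slot 38 mm wide, 84 mm long, open at top and both ends; its floor is 8 mm above the panel's face.
- latch (a joint): Turn of the fastener (rad): 0 unlocked, slot parallel to the free edge; grows clockwise from above to a stop at 1.571, locked, slot square to the free edge. Starts at 0 to 0.3. Turns with 0.08 N m, stays where left. Below the panel its cam then sits under the box's front lip. If turned while the panel is ajar, the cam keeps the panel from shutting: turn it back first.
- tape_roll_mid (a point): Bystander, to be left alone: roll of masking tape, 96 mm across, 24 mm high, on the box's closed deck; the point is at its centre.
- mixing_cup_mid (a point): Bystander, to be left alone: white plastic cup, 64 mm across, 55 mm high, on the box's closed deck; the point is at its centre.
- spray_can_a_mid (a point): Bystander, to be left alone: upright spray can, 66 mm across, about 190 mm high, on the bench near the box's +y end; the point is at its centre.
- spray_can_b_mid (a point): Bystander, to be left alone: upright spray can, 66 mm across, about 170 mm high, on the bench near its -y end; the point is at its centre.
- screwdriver_mid (a point): Bystander, to be left alone: screwdriver lying down, on the bench in front of the box; the point is at its centre.
- sanding_block_mid (a point): Bystander, to be left alone: cork sanding block 110 x 60 x 30 mm, on the bench in front of the box; the point is at its centre.
- lacquer_tin_mid (a point): Bystander, to be left alone: steel tin, 80 mm across, 90 mm high, on the bench near its -y end; the point is at its centre.

How it is judged:
On the way, in this order (a step that is already met when the one before it is completed fails the run):
1. the panel is pushed fully shut while the fastener is still unlocked (value of joint panel below 0.025 rad and value of joint latch below 0.8 rad), for 0.1 s.
2. the fastener is turned to its stop with the panel shut (value of joint panel below 0.03 rad and value of joint latch above 1.4 rad), for 0.2 s.
At the end, for the whole second after the job is handed in: The panel is shut (within 0.03 rad) and the fastener is turned clockwise to within about 10 degrees of its stop (above 1.40 rad), both at rest (all of step 2 and velocity of joint each of latch, panel below 0.05 rad/s); the robot touches nothing.
It fails at once if the panel is lifted further open (beyond 0.45 rad) (value of joint panel above 0.45 rad).
It fails at once if one of the bystanders (tape roll, cup, spray cans, screwdriver, sanding block, tin) is lifted or moved more than 30 mm (distance of any of tape_roll_mid, mixing_cup_mid, spray_can_a_mid, spray_can_b_mid, screwdriver_mid, sanding_block_mid, lacquer_tin_mid from where it was at the start of the episode above 0.03 m).
It also fails if it takes over 43 s, if anything falls off the work surface, if the arm or the gripper's body presses on something with over 40 N, if the wrist force passes 120 N, or if a joint passes its speed limit or range.

ROBOT

A 6-joint arm with a two-finger parallel gripper is mounted at the origin on the work surface. World frame = base frame: x ahead of the robot, y to its left, z up, the work surface at z = 0. Lengths are in m, angles in rad, forces in N, time in s.
With the tool pointing down it reaches from about 0.35 to 0.775 m from the base axis. Payload 5.5 kg.
Tool frame: the origin (TCP) lies on the centre line of the jaws, within the pads' length; the fingertips stand 25 mm ahead of it and the grasp point (between the pads) lies 6 mm ahead of it; z points along the fingers, y is the line along which they close (so a half turn about z gives the same grasp; the last joint's range is limited). The gripper opens to 85 mm and grips with 20 to 120 N. Pads are 22 mm wide; open, the fingers measure 114 mm over their backs; the gripper's body (76 mm by 85 mm) begins 54 mm behind the grasp point. The pads swing forward as they close: fully open they stand 13 mm farther back than shut.
Start: joints at [-1.26, 0.313, 0.046, 1.304, 0, 1.431], TCP at [0.251, -0.518, 0.256] pointing down, gripper open.
Joint ranges: [-2.76, 2.76], [-0.86, 1.69], [-1.03, 1.26], [-2.2, 2.34], [-1.47, 1.5], [-3.14, 3.14]. Speed limits (rad/s): [2.57, 2.57, 3.14, 3.14, 3.14, 3.14].

INTERFACE

Orientations are given as a unit quaternion [w, x, y, z].
In Python, from bench import arm gives the robot as it stands. The module is installed in compiled form; this text tells all that it offers. Calls block until the motion is done:
- arm.move_ptp(position, orientation): joint-space move of the TCP to a pose.
- arm.move_straight(position, vel=0.15, orientation=None, force_limit=None): straight line of the TCP; orientation=None keeps the orientation; vel is the mean speed in m/s. With force_limit (N) it stops when the force on the tool has changed by that much, and returns True; else False.
- arm.goto_joints(angles): joint-space move.
- arm.set_gripper(opening): finger opening in m; the grip force is fixed at half the most; returns when the fingers have stopped.
- arm.hold(seconds).
- arm.solve_ik(position, orientation): joint angles nearest the present ones, or None.
- arm.camera(name): name is "side" or "top"; returns a dict with "pixels" (384x512x3 uint8, red, green, blue), "mtx" (3x3 intrinsics, pixels), "distortion" ([k1, k2, p1, p2, k3] as OpenCV has them; the pictures are not rectified), "view" (4x4, takes a point from world to camera coordinates). Camera axes: x right, y down, z forward; pixel columns grow to the right and rows downward; lengths in m; the calibration is good to about 2 mm. A picture is of the moment at which its call begins. There is no depth.
A pose or a line that the arm cannot do raises arm.PlanningError and nothing moves.
- arm.close_job(): hands the job in; it is judged then, once.
Trained networks look in a picture, given as the dict that the camera call returned (one of the last four; its "shot" number tells which), for a name from the list of things; names that differ only in an ending like _2 or _b are one class to them, and where a whole thing is asked for, a point or a joint stands for the part that bears it (a point fixed in the world has none). Each returns a list of dicts, best first, with "score" (0 to 1); they miss things now and then, are a little off and sometimes report something else, mostly with a low value. They report only what shows in the picture. A call takes as long as a camera call.
- arm.look_for(name, picture): "centre" ([row, column] as shares, 0 to 1, of the picture: columns of its width, rows of its height, amid what is visible of it).
- arm.regions_of(name, picture): "mask" (384x512 bool, what is visible of it) and "centre" ([row, column] as shares, 0 to 1, of the picture: columns of its width, rows of its height, amid what is visible of it).
- arm.mark_of(name, picture): "centre" ([row, column] as shares, 0 to 1, of the picture: columns of its width, rows of its height: a listed point, or the origin of a listed thing).
Readings, each from a call of its own:
- arm.current_time(): time.
- arm.current_joint_pos(): joint angles.
- arm.current_dq(): joint speeds.
- arm.current_joint_efforts(): joint torques, N m.
- arm.current_position(): TCP position.
- arm.current_orientation(): TCP orientation.
- arm.current_ft_force(): force on the tool from outside, world axes, zero at the start.
- arm.current_wrist_torque(): the same for the moment, N m.
- arm.current_finger_gap(): finger opening in m.
- arm.current_finger_force(): force on a finger pad.
Only numpy, scipy, OpenCV 4.12 (cv2) and the standard library are available. Lean on these libraries where they do the work, as an engineer would, in place of code of your own. Each camera call takes 0.05 s, during which the arm holds its last target. There are 200 camera calls.

## Working session

There is one attempt and no reset: what is moved stays moved. The work goes in short steps, each a Python script; the robot and the scene stay as the last script left them, time stands still between calls to the robot, and variables do not carry over. Pictures are saved under pics/ and viewed, at most 10 in all, crops included, and the job is handed in when it is done.

```bash
mkdir -p pics && cat > h.py <<'E'
import numpy as np, cv2
from bench import arm
def uv(c): return np.array([c[1]*512, c[0]*384])
def ray(pic,p):
    n=cv2.undistortPoints(np.array([[p]],float),np.array(pic["mtx"]),np.array(pic["distortion"]))[0,0]
    V=np.array(pic["view"]); R=V[:3,:3]; o=-R.T@V[:3,3]; d=R.T@np.array([n[0],n[1],1]); return o,d/np.linalg.norm(d)
def atz(pic,p,z):
    o,d=ray(pic,p); return o+d*(z-o[2])/d[2]
def tri(rs):
    A=sum(np.eye(3)-np.outer(d,d) for o,d in rs); b=sum((np.eye(3)-np.outer(d,d))@o for o,d in rs); return np.linalg.solve(A,b)
def proj(pic,P):
    V=np.array(pic["view"]); r,_=cv2.Rodrigues(V[:3,:3]); return cv2.projectPoints(np.array(P,float).reshape(-1,3),r,V[:3,3],np.array(pic["mtx"]),np.array(pic["distortion"]))[0][:,0]
E
python3 - <<'E'
from h import *
ps={n:arm.camera(n) for n in("side","top")}
for n,p in ps.items():
    cv2.imwrite(f"pics/{n}0.png",p["pixels"][:,:,::-1])
    V=np.array(p["view"]); print(n,-V[:3,:3].T@V[:3,3],V[2,:3])
for k in["filter_box","panel_hinge","panel_corner","slot","tape_roll_mid","mixing_cup_mid","spray_can_a_mid","spray_can_b_mid","lacquer_tin_mid","sanding_block_mid","screwdriver_mid"]:
    rs=[];out=[]
    for n,p in ps.items():
        m=arm.mark_of(k,p)
        if m: c=uv(m[0]["centre"]); out.append((n,c.round(1),round(m[0]["score"],2))); rs.append(ray(p,c))
    print(k,out,tri(rs).round(3) if len(rs)>1 else "")
print(arm.current_time(),arm.current_orientation())
E
```

```text
side [0.35373282 0.74094367 0.7971616 ] [ 0.18506286 -0.713088   -0.67620799]
top [0.50563708 0.03135684 1.03027777] [ 0.07290104 -0.01183955 -0.9972689 ]
filter_box [('side', array([247.9, 190.8]), 0.56)] 
panel_hinge [('side', array([205.7, 170.7]), 0.56), ('top', array([278.8, 130.2]), 0.82)] [ 0.721 -0.046  0.095]
panel_corner [('side', array([258.6, 190.6]), 0.62), ('top', array([226.8, 214.2]), 0.81)] [0.515 0.076 0.17 ]
slot [('side', array([257.3, 168.5]), 0.91), ('top', array([269.7, 199.1]), 0.65)] [ 0.548 -0.02   0.162]
tape_roll_mid [('side', array([291.3, 149. ]), 0.6), ('top', array([349.1, 230.8]), 0.71)] [ 0.479 -0.214  0.11 ]
mixing_cup_mid [('side', array([244.9, 134.3]), 0.73), ('top', array([356.2, 169.2]), 0.71)] [ 0.634 -0.225  0.131]
spray_can_a_mid [('side', array([233.1, 246.7]), 0.88), ('top', array([171.9, 207.3]), 0.8)] [0.537 0.215 0.095]
spray_can_b_mid [('side', array([300.6, 136.5]), 0.67), ('top', array([405.5, 236.6]), 0.64)] [ 0.467 -0.375  0.059]
lacquer_tin_mid [('side', array([335.1, 148.8]), 0.64), ('top', array([393.2, 287.1]), 0.61)] [ 0.335 -0.345  0.051]
sanding_block_mid [('side', array([300.7, 257.5]), 0.93), ('top', array([205.4, 271.2]), 0.75)] [0.372 0.139 0.014]
screwdriver_mid [('side', array([326.7, 197.4]), 0.56), ('top', array([307.2, 285.8]), 0.89)] [ 0.333 -0.13   0.006]
1.2 [ 5.90631782e-05  9.74700029e-01  2.23517002e-01 -1.34111203e-05]
```

View pics/top0.png

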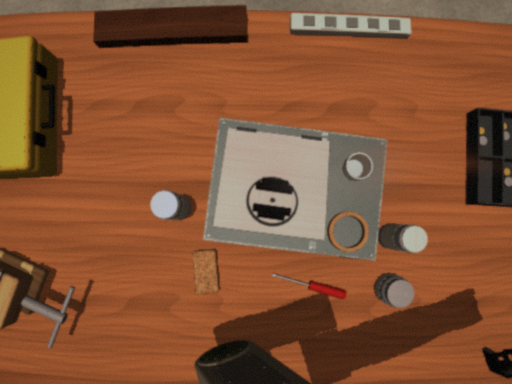

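View pics/side0.png

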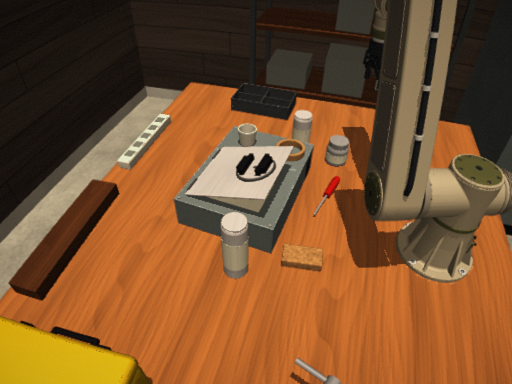

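The top view shows the box with its top corners at about (221,119), (386,138), (377,260) and (205,240). The disc is at (272,201), and its ribs are nearly parallel to the free edge. The side view confirms the panel is ajar and its top is clear apart from the fastener.

```bash
cat > fit.py <<'E'
from h import *
from scipy.optimize import least_squares
def blackribs(pic,c,rad=30):
    g=pic["pixels"].max(2).astype(np.uint8); y,x=np.mgrid[:384,:512]
    m=((g<45)&(np.hypot(x-c[0],y-c[1])<rad)).astype(np.uint8)
    m=cv2.morphologyEx(m,cv2.MORPH_OPEN,np.ones((5,5),np.uint8))
    n,l,s,ce=cv2.connectedComponentsWithStats(m); i=np.argsort(-s[1:,4])[:2]+1
    return [(s[k,4],ce[k].round(1)) for k in i],[cv2.minAreaRect(np.argwhere(l==k)[:,::-1].astype(np.float32)) for k in i]
def B(X,pose): 
    c,s=np.cos(pose[2]),np.sin(pose[2]); X=np.atleast_2d(X)
    return np.c_[pose[0]+c*X[:,0]-s*X[:,1],pose[1]+s*X[:,0]+c*X[:,1],X[:,2]]
def P(X,a): # panel-frame (shut box coords) -> box
    X=np.atleast_2d(X)-[.125,.06,.102]; c,s=np.cos(a),np.sin(a)
    return np.c_[c*X[:,0]+s*X[:,2],X[:,1],-s*X[:,0]+c*X[:,2]]+[.125,.06,.102]
E
python3 - <<'E'
from fit import *
ps={n:arm.camera(n) for n in("side","top")}; t=ps["top"]
C=[(.15,.21,.1),(.15,-.21,.1),(-.15,-.21,.1),(-.15,.21,.1)]; px=np.array([(221,119),(386,138),(377,260),(205,240.)])
f=least_squares(lambda q:(proj(t,B(C,q))-px).ravel(),[.58,-.08,-.1]); print("box",f.x,f.fun.round(1)); q=f.x
obs=[(n,k,uv(m[0]["centre"])) for n in ps for k in("panel_hinge","panel_corner","slot") for m in[arm.mark_of(k,ps[n])] if m]
L={"panel_hinge":(.125,.06,.102),"panel_corner":(-.1,.155,.108),"slot":(-.05,.06,.116)}
r=lambda v:np.r_[(proj(t,B(C,v))-px).ravel(),np.concatenate([proj(ps[n],B(P(L[k],v[3]),v))[0]-c for n,k,c in obs])]
f=least_squares(r,[*q,.2],loss="soft_l1"); print("fit",f.x,r(f.x).reshape(-1,2).round(1).tolist(),[o[:2] for o in obs]); v=f.x
for n in ps:
    c=[c for m,k,c in obs if m==n and k=="slot"]
    if c:
        b,rects=blackribs(ps[n],c[0]); print(n,b)
        g=lambda w:[proj(ps[n],B(P((-.05+s*.032*np.cos(w),.06-s*.032*np.sin(w)*-1,.136),v[3]),v))[0].round(1).tolist() for s in(1,-1)]
        for w in(0,-.3): print(w,g(w))
        print(rects)
for nm,pt in[("push",(-.105,.135,.108)),("slot",(-.05,.06,.116))]: print(nm,B(P(pt,v[3]),v),B(pt,v))
im=t["pixels"][:,:,::-1].copy()
for p in proj(t,np.r_[B(C,v),B(P([(-.125,-.065,.108),(-.125,.185,.108),(.125,.185,.108),(.125,-.065,.108),(-.05,.06,.136)],v[3]),v)]): cv2.circle(im,tuple(int(round(a)) for a in p),1,(0,0,255),-1)
cv2.imwrite("pics/fit.png",cv2.resize(im[100:270,180:420],None,fx=3,fy=3))
E
```

```text
box [ 0.58374598 -0.09167799 -0.10136318] [-1.4 -0.6  1.6  0.5  0.1 -0.5 -0.3  0.5]
fit [ 0.58460823 -0.08937026 -0.09923758  0.28303641] [[-2.4, -0.8], [0.6, -0.1], [-0.7, -1.0], [-1.1, 0.3], [-3.4, -1.1], [-1.4, 0.2], [0.7, -3.8], [1.4, 0.5], [-0.5, 3.7], [3.2, 0.9]] [('side', 'panel_hinge'), ('side', 'panel_corner'), ('side', 'slot'), ('top', 'panel_hinge'), ('top', 'panel_corner'), ('top', 'slot')]
side [(np.int32(176), array([263.3, 164.8])), (np.int32(171), array([244.1, 164.1]))]
0 [[242.5, 160.5], [262.9, 160.6]]
-0.3 [[244.2, 158.7], [261.2, 162.5]]
[((263.421630859375, 165.17025756835938), (9.851875305175781, 21.394744873046875), 36.02737045288086), ((244.1241912841797, 163.53692626953125), (9.011551856994629, 21.381954193115234), 34.99201965332031)]
top [(np.int32(341), array([273.6, 184.9])), (np.int32(339), array([271. , 211.3]))]
0 [[274.8, 183.6], [272.4, 210.8]]
-0.3 [[279.0, 184.7], [268.1, 209.7]]
[((273.8144226074219, 184.14190673828125), (33.89999008178711, 11.9608154296875), 7.594643592834473), ((270.69573974609375, 211.7312469482422), (34.90424346923828, 10.989208221435547), 7.765166282653809)]
push [[0.50427356 0.05429572 0.17199395]] [[0.49349992 0.05536839 0.108     ]]
slot [[ 0.55161796 -0.02578894  0.16431566]] [[ 0.54079871 -0.02471172  0.116     ]]
```

View pics/fit.png

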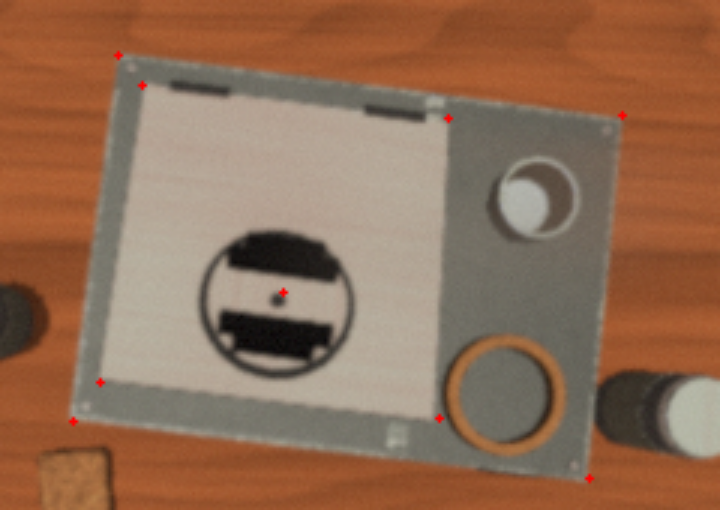

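The overlay sits within about 2 px of the box and panel. The panel angle is about 0.28 and the latch about 0. Next I push.

```bash
cat >> fit.py <<'E'
from scipy.spatial.transform import Rotation as Ro
POSE=np.array([.5846,-.0894,-.0992])
def quat(yaw): # tool y along world direction yaw+90deg, z down
    y=np.array([-np.sin(yaw),np.cos(yaw),0]); z=np.array([0,0,-1.]); x=np.cross(y,z)
    return Ro.from_matrix(np.c_[x,y,z]).as_quat()[[3,0,1,2]]
E
python3 - <<'E'
from fit import *
for k in(0,np.pi):
    for d in(0,-1.57,-1.85):
        s=arm.solve_ik([.541,-.025,.16],quat(POSE[2]+k+d)); print(k,d,None if s is None else np.round(s,3))
arm.set_gripper(0.0)
p=arm.current_position(); arm.move_straight([p[0],p[1],.36],vel=.25)
k=np.pi if False else 0
arm.move_ptp([.497,.055,.33],quat(POSE[2]))
arm.move_straight([.497,.055,.215],vel=.15)
print(arm.current_ft_force())
print(arm.move_straight([.494,.055,.125],vel=.05,force_limit=15),arm.current_position(),arm.current_ft_force())
arm.hold(.2)
print(arm.current_time(),arm.current_joint_pos())
c=arm.camera("side"); cv2.imwrite("pics/push.png",cv2.resize(c["pixels"][100:270,150:350,::-1],None,fx=3,fy=3))
E
```

```text
0 0 [-0.194  0.297 -0.218  1.056  0.    -0.095]
0 -1.57 [-0.194  0.297 -0.218  1.056  0.     1.475]
0 -1.85 [-0.194  0.297 -0.218  1.056  0.     1.755]
3.141592653589793 0 [-0.194  0.297 -0.218  1.056  0.     3.046]
3.141592653589793 -1.57 [-0.194  0.297 -0.218  1.056  0.    -1.667]
3.141592653589793 -1.85 [-0.194  0.297 -0.218  1.056  0.    -1.387]
[-0.02357857  0.00493669  0.11149235]
True [0.49406547 0.05503045 0.13298421] [-2.11325894  0.09274882  8.41260862]
7.7583 [-5.07056745e-02  2.39181042e-01 -3.68743853e-01  9.63080765e-01
  1.46357228e-05  4.84868460e-02]
```

View pics/push.png

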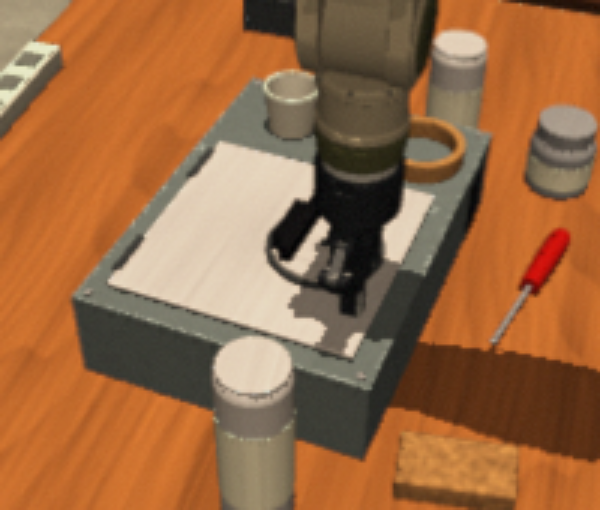

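The panel is shut, with the fingertip at z = 0.108 m as expected. I'll back off and measure the fastener more closely.

```bash
python3 - <<'E'
from fit import *
p=arm.current_position(); arm.move_straight([p[0],p[1],.33],vel=.25)
arm.set_gripper(.045)
j=np.array(arm.current_joint_pos()); j[0]=.75; arm.goto_joints(j)
v=POSE
for n in("top","side"):
    t=arm.camera(n); c=proj(t,B((-.05,.06,.13),v))[0]
    b,rects=blackribs(t,c,34); print(n,b,[atz(t,x[1],.134)[:2].round(4) for x in b],rects)
    m=arm.mark_of("slot",t); print([(atz(t,uv(x["centre"]),.116).round(4),x["score"]) for x in m[:1]])
    cx,cy=c.astype(int); cv2.imwrite(f"pics/f_{n}.png",cv2.resize(t["pixels"][cy-50:cy+50,cx-50:cx+50,::-1],None,fx=5,fy=5))
    if n=="top":
        for w in rects:
            bx=cv2.boxPoints(w); W=np.array([atz(t,q,.136)[:2] for q in bx]); e=np.roll(W,-1,0)-W; l=np.hypot(*e.T); d=e[l.argmax()]; print("rib yaw",np.arctan2(-d[0],d[1])%np.pi,l.round(3))
print("pred",B((-.05,.06,.116),v),arm.current_time())
E
```

```text
top [(np.int32(143), array([271.1, 218.6]))] [array([ 0.51  , -0.0243])] [((270.3538513183594, 218.6692657470703), (19.721521377563477, 7.938222408294678), 7.125016689300537)]
[(array([ 0.5451, -0.0186,  0.116 ]), 0.64)]
rib yaw 3.0288337005012 [0.018 0.046 0.018 0.046]
side [(np.int32(158), array([247.9, 175.6])), (np.int32(136), array([268. , 181.2]))] [array([ 0.5674, -0.0158]), array([ 0.5056, -0.0084])] [((247.95999145507812, 175.2200164794922), (9.0, 20.0), 36.869895935058594), ((268.0882263183594, 181.35293579101562), (8.746427536010742, 17.66435432434082), 30.963754653930664)]
[]
pred [[ 0.54078806 -0.02474311  0.116     ]] 10.8917
```

View pics/f_top.png

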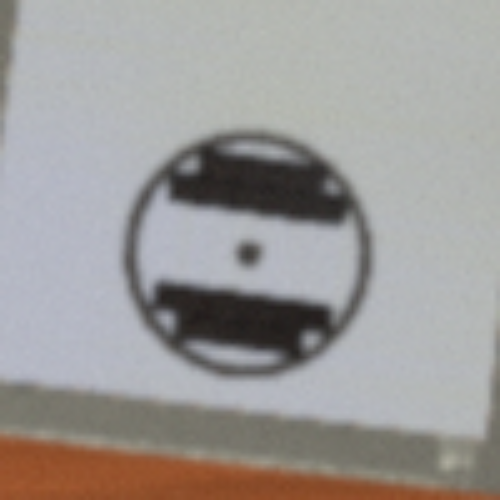

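```bash
python3 - <<'E'
from fit import *
t=arm.camera("top"); cx,cy=proj(t,B((-.05,.06,.13),POSE))[0].astype(int)
C=atz(t,(cx-50+248/5-.4,cy-50+253/5-.4),.116); print("centre",C)
x,y=C[:2]; q=quat(-.11)
j=np.array(arm.current_joint_pos()); 
arm.move_ptp([x,y,.24],q); arm.move_straight([x,y,.175],vel=.15)
print(arm.current_finger_gap(),arm.current_ft_force())
print(arm.move_straight([x,y,.137],vel=.04,force_limit=6),arm.current_position(),arm.current_ft_force(),arm.current_time(),arm.current_joint_pos())
s=arm.camera("side"); cv2.imwrite("pics/ins.png",cv2.resize(s["pixels"][110:240,180:330,::-1],None,fx=4,fy=4))
E
```

```text
centre [ 0.54183336 -0.02297208  0.116     ]
0.045039383510951506 [ 0.58829385 -0.86775271 -0.37622003]
True [ 0.54136614 -0.02294121  0.13875103] [-1.10384657  0.32606296  6.90905924] 14.15 [-1.90505672e-01  3.14746444e-01 -2.48880859e-01  1.00828314e+00
 -5.65090416e-05 -8.04390371e-02]
```

View pics/ins.png

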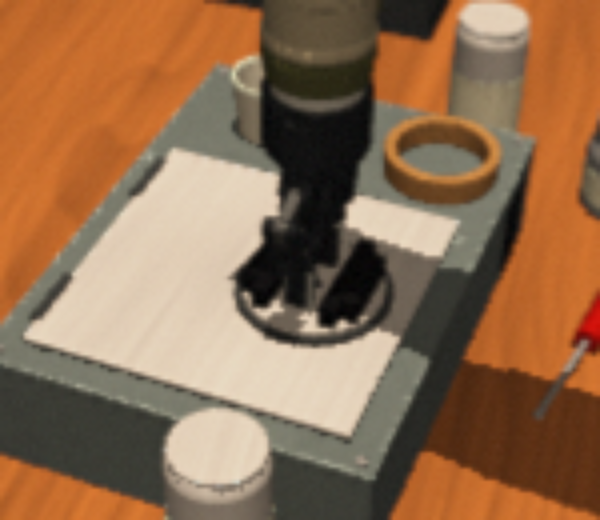

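Both fingers are in the slot on its floor. I lift 4 mm and turn clockwise, watching the wrist torque.

```bash
python3 - <<'E'
from fit import *
p=arm.current_position(); arm.move_straight([p[0],p[1],p[2]+.004],vel=.05)
T0=arm.current_wrist_torque()[2]; j0=np.array(arm.current_joint_pos())
for a in [.2,.6,1.0,1.4]+list(np.arange(1.5,2.01,.05)):
    j=j0.copy(); j[5]+=a; arm.goto_joints(j)
    T=arm.current_wrist_torque()[2]-T0; print(round(a,2),round(T,3),np.round(arm.current_ft_force(),1),round(arm.current_time(),1))
    if abs(T)>.6: break
s=arm.camera("side"); cv2.imwrite("pics/turn.png",cv2.resize(s["pixels"][110:240,180:330,::-1],None,fx=4,fy=4))
E
```

```text
0.2 0.083 [ 0.2 -0.4  0.6] 14.8
0.6 0.076 [-2.6  2.1  0.2] 15.2
1.0 0.014 [-1.6  1.1  0.8] 15.7
1.4 0.029 [-0.4  1.6 -0.9] 16.2
1.5 0.095 [-0.5  0.4 -0.1] 16.4
1.55 0.063 [ 0.8  0.9 -0.7] 16.7
1.6 -0.043 [ 0.   1.1 -0.2] 16.9
1.65 0.016 [ 0.2 -0.1  0. ] 17.2
1.7 0.032 [ 0.2 -0.4  0.8] 17.4
1.75 0.015 [ 0.2  0.4 -0.2] 17.7
1.8 0.095 [ 0.4 -1.6  1.2] 17.9
1.85 0.117 [-0.2 -3.4  1.1] 18.2
1.9 0.775 [-1.1 -5.1  2.4] 18.4
```

View pics/turn.png

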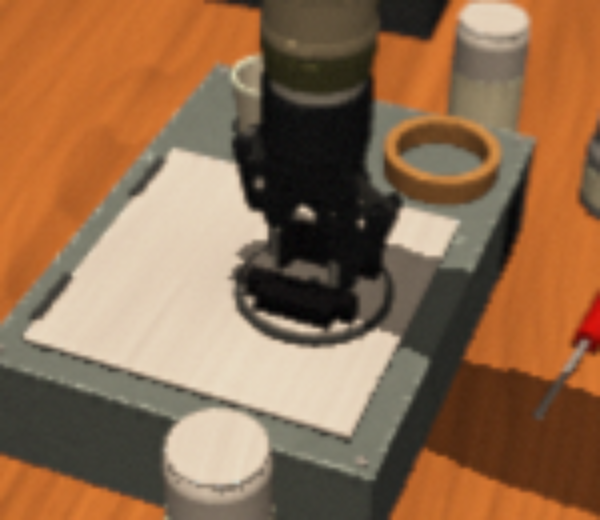

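The ribs have turned 90°, and the torque rose sharply at the stop. I'll back off about 0.15 rad so nothing rubs, lift straight out, move aside and check.

```bash
python3 - <<'E'
from fit import *
j=np.array(arm.current_joint_pos()); j[5]-=.15; arm.goto_joints(j)
p=arm.current_position(); arm.move_straight([p[0],p[1],p[2]+.03],vel=.08); arm.move_straight([p[0],p[1],.33],vel=.25)
j=np.array(arm.current_joint_pos()); j[0]=.75; arm.goto_joints(j); arm.hold(.3)
t=arm.camera("top"); cx,cy=proj(t,B((-.05,.06,.13),POSE))[0].astype(int)
cv2.imwrite("pics/end.png",cv2.resize(t["pixels"][cy-100:cy+80,cx-90:cx+150,::-1],None,fx=3,fy=3)); print(arm.current_time(),arm.current_ft_force())
E
```

```text
22.1667 [ 0.46282545  0.37281784 -0.08015009]
```

View pics/end.png

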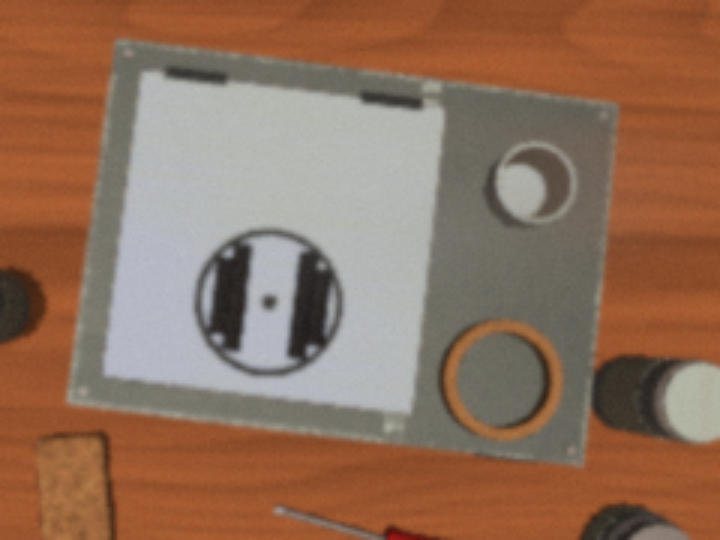

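The ribs at (230,298) and (312,302) in the crop now lie square to the free edge. The panel is shut, the bystanders are where they were, and the arm is clear.

```bash
python3 -c "
from bench import arm
print(arm.close_job())"
```

```text
the job is handed in; nothing more can be done
None
```

The panel is pushed shut and the fastener turned clockwise to its stop; the last picture shows the arm clear and the things in view where they were. I handed the job in about 22 s into the 43 s limit, and the hand-in call returned no verdict.

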